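# Wind up the hammer rest and tip the key leads into one corner of the tray

## Robot

A 6-joint arm with a two-finger parallel gripper is mounted at the origin on the work surface. World frame = base frame: x ahead of the robot, y to its left, z up, the work surface at z = 0. Lengths are in m, angles in degrees, forces in N, time in s.
With the tool pointing down it reaches from about 0.375 to 0.75 m from the base axis. Payload 9 kg.
Tool frame: the origin (TCP) lies midway between the tips of the shut fingers; the grasp point (between the pads) lies 19 mm behind it (r.grip_point_offset is the distance from the TCP to the grasp point, in m); z points along the fingers, y is the line along which they close (so a half turn about z gives the same grasp; the last joint's range is limited). The gripper opens to 85 mm and grips with 20 to 120 N. Pads are 22 mm wide; open, the fingers measure 114 mm over their backs; the gripper's body (76 mm by 85 mm) begins 54 mm behind the grasp point. The pads swing forward as they close: fully open they stand 13 mm farther back than shut.
Start: joints at [-80.082, 5.964, 5.575, 89.605, 0, 77.527], TCP at [0.229, -0.555, 0.231] pointing down, gripper open.
Joint ranges: [-171.21, 171.21], [-48.23, 106.86], [-62.78, 66.21], [-105.2, 120.99], [-86.42, 89.51], [-180, 180]. Speed limits (degrees/s): [127.2, 127.2, 147.25, 180, 180, 180].

## Interface

Orientations are given as [roll, pitch, yaw] about the fixed x, y, z axes, in that order (R = Rz(yaw) Ry(pitch) Rx(roll)).
In Python, from bench import status, viewer, workorder, models, r gives the robot as it stands. The module is installed in compiled form; this text tells all that it offers.
- The arm moves only by the tool apply_moves, never from a script. Its argument "rows" is text: rows parted by semicolons, each of 6 numbers parted by spaces: the shift along the tool's x, y, z in shares of 600 mm (1.0 is 600 mm), then the turn, a rotation vector about the tool's x, y, z in shares of pi/2 rad (1.0 is pi/2 rad). In form: tx ty tz wx wy wz; .... A call has 1 to 10 rows; each row is the pose to reach, as a shift and turn from the pose commanded when the call began, along the tool's axes at that moment; what a row does not reach only later rows make up. A row lasts 1/8 s, in which the tool goes at most 62.5 mm and 10.7 degrees, less where a joint would pass 70% of its speed; a pose out of reach is approached as far as the arm can. A shift or turn number past 1, either way, is cut back to 1. A call with a gripper value outside its range is refused whole. "claw" is the finger opening in mm, from 0 to 85.4, set as the call begins (left out, the last holds). The fingers move at their own pace and stop on an object; "squeeze" is the grip in N (left out, the last holds). Time passes only in rows, so rows that repeat a pose let the fingers close. It gives the time, the measured TCP pose, the force, the opening and the grip force at its end, in the units of the state.
- status.get_state(): the state, without advancing time (a new reading comes with each control period).
- viewer.capture(name): name is "scene" or "side" or "wrist"; returns a dict with "frame" (480x640x3 uint8, red, green, blue), "fovy" (degrees; the focal length in pixels is half the picture's height over the tangent of half this angle, whatever the lens; pixels are square), "cx", "cy" (the principal point, pixels), "R" (3x3) and "t" (3): a world point X has camera coordinates R X + t. Camera axes: x right, y down, z forward; pixel columns grow to the right and rows downward; lengths in m; the calibration is good to about 2 mm. A picture is of the moment at which its call begins. There is no depth.
- workorder.sign_off(): hands the job in; it is judged then, once.
Trained networks look in the newest picture that a camera, given by its name, has taken for a name from the list of things; names that differ only in an ending like _2 or _b are one class to them, and where a whole thing is asked for, a point or a joint stands for the part that bears it (a point fixed in the world has none). Each returns a list of dicts, best first, with "conf" (0 to 1); they miss things now and then, are a little off and sometimes report something else, mostly with a low value. They report only what shows in the picture. A call takes as long as a camera call. They do not tell look-alikes from the thing itself.
- models.look_for(thing, camera): "extent" ([left, top, right, bottom] in pixels, round what is visible of it).
The state is a dict: "time": time; "joint_positions": joint angles; "qd": joint speeds; "joint_torque": joint torques, N m; "tool_pos": TCP position; "eef_rot": TCP orientation; "ft_force": force on the tool from outside, world axes, zero at the start; "moment": the same for the moment, N m; "width": opening from 0.0 (shut) to 1.0 (fully open); "grip_force": force on a finger pad.
Only numpy, scipy, OpenCV 4.12 (cv2) and the standard library are available. Lean on these libraries where they do the work, as an engineer would, in place of code of your own. Each camera call takes 0.05 s, during which the arm holds its last target. There are 200 camera calls.

## Task

Turn the brass knob to wind the hammer rest up until its keeper lip is well clear of the parts tray. Then take the tray by its upright grip, draw it out from under the rest, lift it off the bench and tip it until all four key leads have slid together into the far corner (away from the grip) on the copper tin's side. Finish holding it there, tilted, still and clear of the bench with no lead spilled, and leave the other things on the bench where they are.

Things in the scene. Friction and masses are not known exactly. Their poses are not given: they have to be found in the camera images.
- stand: the hammer rest's stand, fixed on the bench: dark iron foot 120 mm wide, steel column 32 x 36 mm, 181 mm high. Origin at bench level on the column's axis; z up; x points away from the tray, which stands at its -x side, in front of the foot; y points left seen from the robot; the knob is on its -y side
- knob_center (a point): centre of the brass knob: knurled disc, 54 mm diameter, 22 mm thick, 78 mm to the stand's -y side, 125 mm above the bench. Its axis is horizontal, along the stand's y; towards the column there are only a 12 mm shaft and a 28 mm boss ending 35 mm short of the centre. It can be gripped across its diameter from above, upright or leaning in the stand's x-z plane
- knob (a joint): angle of the brass knob (rad): starts at 0 to 0.15, stops at 1.15. It grows as the top of the knob moves towards the robot (-x of the stand), that is turning by a negative angle about the stand's +y axis. It drives a rack: 18 mm of rise per rad. Stiff, about 0.36 N m, and it stays where it is left
- rest_height (a joint): height (m) of the sliding hammer rest above its lowest position: 0 to 0.0207, always 0.018 times the knob angle
- rest: the sliding rest: brass sleeve with a felt-topped beech bar (moved by the knob only, never pushed). Frame: the stand's, raised by rest_height. Bar x -62 to -26, y -45 to 45, z 44 to 74 mm. Under it a brass keeper lip, x -54 to -48 mm, hangs to z = 36 mm: with the rest down it hooks 6 mm into the tray behind its far wall, and the tray cannot be lifted or drawn out
- tray: the parts tray: beech, 150 (x) x 140 (y) x 42 mm high outside, about 0.32 kg, waxed floor 6 mm thick, walls 8 mm, grip wall 10 mm. Origin under the centre of its floor; z up; its -x wall, towards the robot, carries the grip; its +x wall is the far one, under the rest, 31 to 35 mm from the column's axis; +y is left seen from the robot
- tray_grip (a point): where to pinch the tray's upright grip: a board 10 mm thick (along the tray's x), 56 mm wide (along its y), standing 30 mm above the rim of the -x wall (rim 42 mm, top of the board 72 mm above the tray's underside). The point is at (-70, 0, 57) mm in the tray's frame
- far_left (a point): bottom outer corner of the tray at its far wall, left (+x, +y): (75, 70, 0) mm in the tray's frame
- far_right (a point): bottom outer corner of the tray at its far wall, right (+x, -y): (75, -70, 0) mm in the tray's frame
- lead1: one of four grey key leads, loose in the tray: flat cylinder 14 mm in diameter, 11 mm high, 19 g, origin at the centre of its underside as it first stands. They start to slide on the waxed floor at a slope of 7 to 11 degrees, along a wall at up to 18; tipping the tray about 30 degrees straight towards the corner gathers them
- lead2: one of four grey key leads, loose in the tray: flat cylinder 14 mm in diameter, 11 mm high, 19 g, origin at the centre of its underside as it first stands. They start to slide on the waxed floor at a slope of 7 to 11 degrees, along a wall at up to 18; tipping the tray about 30 degrees straight towards the corner gathers them
- lead3: one of four grey key leads, loose in the tray: flat cylinder 14 mm in diameter, 11 mm high, 19 g, origin at the centre of its underside as it first stands. They start to slide on the waxed floor at a slope of 7 to 11 degrees, along a wall at up to 18; tipping the tray about 30 degrees straight towards the corner gathers them
- lead4: one of four grey key leads, loose in the tray: flat cylinder 14 mm in diameter, 11 mm high, 19 g, origin at the centre of its underside as it first stands. They start to slide on the waxed floor at a slope of 7 to 11 degrees, along a wall at up to 18; tipping the tray about 30 degrees straight towards the corner gathers them
- tin: round open copper tin, 88 mm in diameter, 40 mm high, standing to the left or to the right of the tray and the rest; it says on which side the corner is. Origin under its centre. Not to be moved
- jar: frosted glass jar with a brass cap, 68 mm in diameter, 85 mm high, on the side where the tin is not. Origin under its centre. Not to be moved
- tail1: beech hammer tail, 75 x 11 x 20 mm, lying on the bench; origin under its middle. Not to be moved
- tail2: another beech hammer tail like the first. Not to be moved
- lever: cherry damper lever, 105 x 11 x 24 mm, lying on the bench; origin under its middle. Not to be moved
- file: flat sanding file with a beech handle, 190 x 30 x 12 mm, lying on the bench; origin under its middle. Not to be moved
Not all that is in view belongs to the job. There is more than one size of the tray; the job needs the middle-sized.

How it is judged (in metres and radians):
On the way, in this order (a step that is already met when the one before it is completed fails the run):
1. the hammer rest is wound up, at least 10 of its 20 mm, while the tray still stands flat on the bench (value of joint rest_height above 0.01 m and angle between tray's own z axis and vertical below 0.1 rad), for 0.2 s.
2. the tray is lifted clear of the bench in the fingers and tipped by at least 15 degrees (height (world z) of each of far_left, far_right above 0.004 m and contact force between tray and the fingers above 2 N and angle between tray's own z axis and vertical above 0.26 rad), for 0.1 s.
At the end, for the whole second after the job is handed in: The tray is held still in the fingers, tilted 15 to 57 degrees, its far edge over 4 mm above the bench, resting on nothing else; all four leads lie within 55 mm of both inner walls of the far corner on the copper tin's side; the rest is still up by 10 mm or more (all of step 2 and contact force between tray and stand below 0.5 N and contact force between tray and tin below 0.5 N and contact force between tray and jar below 0.5 N and angle between tray's own z axis and vertical below 1 rad and linear speed of tray below 0.03 m/s and angular speed of tray below 0.3 rad/s and value of joint rest_height above 0.01 m and ((y of tin in the frame of tray above 0 m and (x of lead1 in the frame of tray between 0.012 and 0.07 m and y of lead1 in the frame of tray between 0.007 and 0.065 m and z of lead1 in the frame of tray between 0 and 0.04 m) and (x of lead2 in the frame of tray between 0.012 and 0.07 m and y of lead2 in the frame of tray between 0.007 and 0.065 m and z of lead2 in the frame of tray between 0 and 0.04 m) and (x of lead3 in the frame of tray between 0.012 and 0.07 m and y of lead3 in the frame of tray between 0.007 and 0.065 m and z of lead3 in the frame of tray between 0 and 0.04 m) and (x of lead4 in the frame of tray between 0.012 and 0.07 m and y of lead4 in the frame of tray between 0.007 and 0.065 m and z of lead4 in the frame of tray between 0 and 0.04 m)) or (y of tin in the frame of tray below 0 m and (x of lead1 in the frame of tray between 0.012 and 0.07 m and y of lead1 in the frame of tray between -0.065 and -0.007 m and z of lead1 in the frame of tray between 0 and 0.04 m) and (x of lead2 in the frame of tray between 0.012 and 0.07 m and y of lead2 in the frame of tray between -0.065 and -0.007 m and z of lead2 in the frame of tray between 0 and 0.04 m) and (x of lead3 in the frame of tray between 0.012 and 0.07 m and y of lead3 in the frame of tray between -0.065 and -0.007 m and z of lead3 in the frame of tray between 0 and 0.04 m) and (x of lead4 in the frame of tray between 0.012 and 0.07 m and y of lead4 in the frame of tray between -0.065 and -0.007 m and z of lead4 in the frame of tray between 0 and 0.04 m)))); the arm keeps its last pose, push and grip.
It fails at once if another thing on the bench (tin, jar, hammer tails, damper lever, file) is pushed more than 25 mm or tipped over (distance of any of tin, jar, tail1, tail2, lever, file from where it was at the start of the episode above 0.025 m or angle between any of tin, jar, tail1, tail2, lever, file's own z axis and vertical above 0.6 rad).
It fails at once if the rest bar is pushed by the robot or pried with the tray, over 15 N, instead of being moved by its knob (contact force between rest and the fingers above 15 N or contact force between rest and the arm above 15 N or contact force between rest and tray above 15 N).
It also fails if it takes over 51 s, if anything falls off the work surface, if the arm or the gripper's body presses on something with over 40 N, if the wrist force passes 120 N, or if a joint passes its speed limit or range.

## Working session

There is one attempt and no reset: what is moved stays moved. The work goes in short steps, Python scripts to look and compute and a tool call to move; the robot and the scene stay as the last step left them, time stands still between calls to the robot, and variables do not carry over. Pictures are saved under pics/ and viewed, at most 10 in all, crops included, and the job is handed in when it is done.

Besides the shell and the picture viewer there is one more tool, called after "Request:" in YAML: its name, and indented under it one key for each argument. apply_moves: Moves the arm, as the interface text tells. Its arguments: {"type":"object","properties":{"rows":{"type":"string"},"claw":{"type":"number"},"squeeze":{"type":"number"}},"required":["rows"]}

```bash
mkdir -p pics; cat > h.py <<'E'
import numpy as np, cv2
from bench import status, viewer, workorder, models, r
def cap(n,save=None):
    c=viewer.capture(n); c['R']=np.array(c['R']); c['t']=np.array(c['t']); c['f']=240/np.tan(np.radians(c['fovy'])/2)
    if save: cv2.imwrite('pics/'+save,cv2.cvtColor(c['frame'],cv2.COLOR_RGB2BGR))
    return c
def proj(c,X):
    p=np.atleast_2d(X)@c['R'].T+c['t']; return np.c_[c['cx']+c['f']*p[:,0]/p[:,2], c['cy']+c['f']*p[:,1]/p[:,2]]
def onz(c,u,v,z):
    d=c['R'].T@np.array([(u-c['cx'])/c['f'],(v-c['cy'])/c['f'],1]); o=-c['R'].T@c['t']; return o+d*(z-o[2])/d[2]
E
python3 - <<'E'
from h import *
import pickle
for n in ['scene','side','wrist']:
    c=cap(n,n+'0.png'); pickle.dump(c,open(n+'0.pkl','wb'))
    print(n,c['fovy'],c['cx'],c['cy'],np.round(-c['R'].T@c['t'],3),np.round(c['R'][2],2))
    for t in ['stand','knob_center','tray','tray_grip','tin','jar','rest','lead1']:
        print(t,[(np.round(d['conf'],2),np.round(d['extent']).astype(int).tolist()) for d in models.look_for(t,n)][:4])
print(status.get_state())
a=cv2.imread('pics/scene0.png');b=cv2.imread('pics/side0.png')
E
```

```text
scene 55.07577623862937 323.9854346743446 231.84538057305525 [0.851 0.665 0.996] [-0.31 -0.57 -0.76]
stand [(np.float64(0.64), [236, 245, 305, 337])]
knob_center [(np.float64(0.68), [248, 242, 272, 258])]
tray [(np.float64(0.85), [291, 260, 357, 327]), (np.float64(0.81), [268, 225, 310, 267]), (np.float64(0.73), [251, 240, 275, 261]), (np.float64(0.56), [300, 159, 387, 232])]
tray_grip [(np.float64(0.91), [291, 260, 354, 330]), (np.float64(0.68), [304, 161, 390, 232]), (np.float64(0.66), [268, 222, 310, 263]), (np.float64(0.38), [327, 386, 362, 431])]
tin [(np.float64(0.66), [202, 167, 232, 196])]
jar [(np.float64(0.65), [330, 386, 362, 431])]
rest [(np.float64(0.58), [254, 268, 302, 309])]
lead1 [(np.float64(0.38), [288, 261, 350, 330])]
side 44.41973401029735 316.05148869875677 237.0241604192932 [0.006 1.033 1.157] [ 0.31 -0.67 -0.68]
stand [(np.float64(0.56), [213, 201, 272, 278]), (np.float64(0.38), [234, 250, 313, 314])]
knob_center [(np.float64(0.72), [251, 202, 274, 224])]
tray [(np.float64(0.78), [286, 219, 328, 258]), (np.float64(0.7), [235, 250, 312, 316]), (np.float64(0.26
[... 673 characters left out ...]

lead1 []
{'time': 1.35, 'joint_positions': array([-8.00820524e+01,  5.96415573e+00,  5.57597581e+00,  8.96018135e+01,
       -2.62510739e-04,  7.75285235e+01]), 'qd': array([-0.04085585, -0.0216116 , -0.05857685, -0.04315653,  0.06408574,
       -0.02357371]), 'joint_torque': array([-2.22963274e-03, -5.56756032e+01,  5.03760338e+01,  1.06158419e-03,
       -4.41509956e-04,  1.62625327e-06]), 'tool_pos': array([ 0.22857568, -0.55482115,  0.23134466]), 'eef_rot': array([1.79990286e+02, 2.41726443e-03, 2.23894239e+01]), 'ft_force': array([ 0.04617363, -1.58392208, -0.7314519 ]), 'moment': array([-3.98557320e-02, -3.82429949e-05,  7.72727960e-03]), 'grip_force': 0.0, 'width': 1.003438830375434}
```

```bash
python3 - <<'E'
import cv2
a=cv2.imread('pics/scene0.png')[140:440,180:400];b=cv2.imread('pics/side0.png')[140:380,150:450]
cv2.imwrite('pics/scene_c.png',cv2.resize(a,None,fx=2,fy=2,interpolation=cv2.INTER_CUBIC)); cv2.imwrite('pics/side_c.png',cv2.resize(b,(750,600),interpolation=cv2.INTER_CUBIC))
E
```

```text
(no output)
```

View pics/scene_c.png

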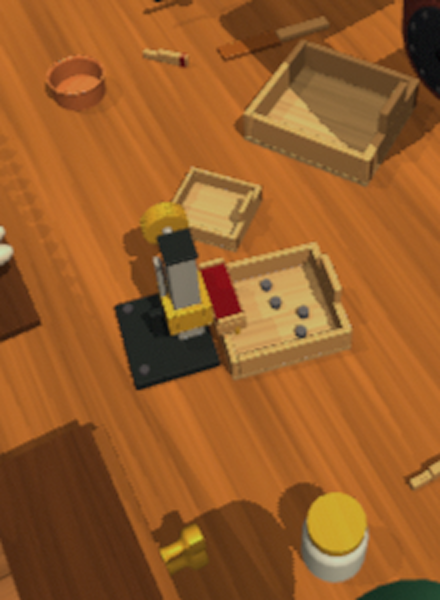

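View pics/side_c.png

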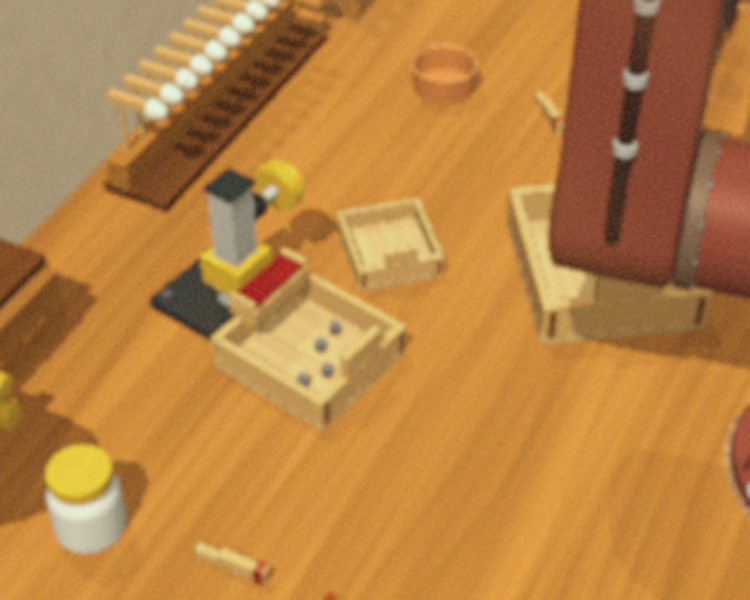

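Three trays fit: the small one at scene (288,243), the large one at (345,195), and the one under the rest at (322,295). The third is the job's: it is middle-sized, holds four leads, and its far wall is under the felt bar. The tin is at scene (218,181), on the knob (-y, right) side, so the target corner is far-right. Next is a coarse fit.

```bash
cat > fit.py <<'E'
from h import *
import pickle
from scipy.optimize import least_squares
S=pickle.load(open('scene0.pkl','rb')); D=pickle.load(open('side0.pkl','rb'))
s=lambda u,v:(180+u/2,140+v/2); d=lambda u,v:(150+u/2.5,140+v/2.5)
def T(p,P):
    c,q=np.cos(p[2]),np.sin(p[2]); P=np.asarray(P,float)/1000
    return np.c_[p[0]+c*P[:,0]-q*P[:,1],p[1]+q*P[:,0]+c*P[:,1],P[:,2]]
tray=[(S,s(320,243),(-75,-70,42)),(S,s(350,335),(-75,70,42)),(S,s(237,358),(75,70,42)),(D,d(325,400),(-75,70,42)),(D,d(404,324),(-75,-70,42)),(D,d(215,340),(75,70,42))]
st=[(S,s(165,223),(0,-78,125)),(D,d(281,183),(0,-78,125)),(S,s(177,248),(0,0,181)),(D,d(231,187),(0,0,181))]
def fit(obs,x0):
    def f(p): return np.concatenate([proj(c,T(p,[P]))[0]-uv for c,uv,P in obs])
    r_=least_squares(f,x0,loss='soft_l1'); return r_.x,f(r_.x).reshape(-1,2)
if __name__=='__main__':
    x0=onz(S,322,295,0.03); print(x0)
    for o in (tray,st):
        p,e=fit(o,[x0[0],x0[1],0.]); print(np.round(p,4),np.degrees(p[2]),'\n',np.round(e,1))
    for n,z in (('tin',(218,181,.02)),('jar',(346,408,.04))): print(n,onz(S,*z))
    print('small',onz(S,288,243,.02),'large',onz(S,345,195,.03))
E
python3 fit.py
```

```text
[0.55679303 0.12339092 0.03      ]
[ 0.5582  0.1116 -0.2035] -11.657713174428867 
 [[-0.6 -1.4]
 [ 2.5 -2.5]
 [-1.6  2. ]
 [-0.6  2. ]
 [ 2.1  0.7]
 [-0.6 -0.9]]
[ 0.6658  0.0795 -0.1606] -9.20144566945658 
 [[ 0.   0.4]
 [-0.2  0.7]
 [ 0.4 -1.2]
 [-0.5 -1.6]]
tin [ 0.63934972 -0.39511221  0.02      ]
jar [0.64609675 0.39286443 0.04      ]
small [ 0.5562217  -0.07277082  0.02      ] large [ 0.33200405 -0.15008685  0.03      ]
```

```bash
cat >> h.py <<'E'
from scipy.spatial.transform import Rotation as Ro
def tool():
    s=status.get_state(); return np.array(s['tool_pos']),Ro.from_euler('xyz',s['eef_rot'],degrees=True),s
def rel(p,R):
    """shift (mm, tool axes) and rotvec from present pose to TCP p, rotation R"""
    p0,R0,s=tool(); return np.round(np.r_[R0.inv().apply(np.array(p)-p0)*1000,(R0.inv()*R).as_rotvec()],3)
down=lambda yaw:Ro.from_euler('xyz',[180,0,yaw],degrees=True)
E
python3 -c "
from h import *
print(rel([.57,-.02,.38],down(80.8)))"
```

```text
[ 519.393 -364.431 -148.739    0.       0.      -1.019]
```

The rows are not in the units I measure in: shifts go in shares of 600 mm and turns go in shares of pi/2 rad. I convert before sending: 519 mm / 600 = 0.865, -364 mm / 600 = -0.6067, -1.019 rad / 1.5708 = -0.6487.

Request:
apply_moves:
  rows: "0.0833 0 -0.1333 0 0 -0.0637; 0.1667 -0.1 -0.2483 0 0 -0.1273; 0.865 -0.6067 -0.2483 0 0 -0.6487; 0.865 -0.6067 -0.2483 0 0 -0.6487; 0.865 -0.6067 -0.2483 0 0 -0.6487; 0.865 -0.6067 -0.2483 0 0 -0.6487; 0.865 -0.6067 -0.2483 0 0 -0.6487; 0.865 -0.6067 -0.2483 0 0 -0.6487; 0.865 -0.6067 -0.2483 0 0 -0.6487; 0.865 -0.6067 -0.2483 0 0 -0.6487"
  claw: 85

```text
time: 2.6
tool_pos: [0.5361, -0.0755, 0.3748]
eef_rot: [180.0, 0.0, 80.8]
ft_force: [-1.0, -1.2, 0.1]
width: 0.996
grip_force: 0.0
```

```bash
python3 -c "
from h import *
print(rel([.57,-.02,.38],down(80.8)),tool()[0])"
```

```text
[ 6.022e+01  2.452e+01 -5.249e+00  1.000e-03  0.000e+00 -0.000e+00] [ 0.53614991 -0.07551455  0.37475281]
```

To row units: 60 mm / 600 = 0.1, 25 mm / 600 = 0.0417.

Request:
apply_moves:
  rows: "0.1 0.0417 -0.0083 0 0 0; 0.1 0.0417 -0.0083 0 0 0; 0.1 0.0417 -0.0083 0 0 0; 0.1 0.0417 -0.0083 0 0 0"

```text
time: 3.1
tool_pos: [0.5693, -0.0233, 0.3795]
eef_rot: [180.0, 0.0, 80.7]
ft_force: [0.1, -0.2, 0.3]
width: 0.994
grip_force: 0.0
```

```bash
python3 - <<'E'
from h import *
import pickle
c=cap('wrist','w1.png'); pickle.dump(c,open('w1.pkl','wb')); print(tool()[0],np.round(-c['R'].T@c['t'],3))
E
```

```text
[ 0.56922075 -0.02345383  0.37951111] [0.579 0.041 0.521]
```

View pics/w1.png

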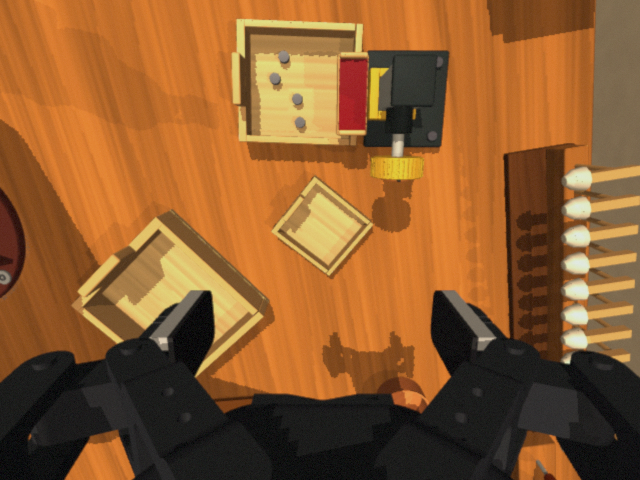

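The middle-sized tray with its four leads and grip board is at (300,82), the knob at (397,167) and the column top at (413,80). The small empty tray is at (322,226), the large one at (170,290) and the tin at (400,390). I'll refine with an enlarged crop that carries the fitted overlay.

```bash
cat > fit2.py <<'E'
from fit import *
W=pickle.load(open('w1.pkl','rb'))
t2=[(W,(236.5,20),(-75,70,42)),(W,(362,24),(75,70,42)),(W,(356,145),(75,-70,42)),(W,(239,141),(-75,-70,42))]
s2=[(W,(397.5,167.5),(0,-78,125)),(W,(413.5,80),(0,0,181))]
pt,e=fit(t2,[.558,.11,-.2]); print('tray',np.round(pt,4),np.degrees(pt[2]),np.round(e,1).tolist())
ps,e=fit(s2,[.666,.08,-.16]); print('stand',np.round(ps,4),np.degrees(ps[2]),np.round(e,1).tolist())
E
cat > ov.py <<'E'
from fit2 import *
a=cv2.cvtColor(W['frame'],cv2.COLOR_RGB2BGR)[0:200,210:470]; a=cv2.resize(a,None,fx=3,fy=3,interpolation=cv2.INTER_CUBIC)
L=lambda p,P,col:cv2.polylines(a,[np.int32((proj(W,T(p,P))-[210,0])*3+1)],True,col,1)
L(pt,[(-75,-70,42),(75,-70,42),(75,70,42),(-75,70,42)],(255,0,0)); L(pt,[(-75,-28,72),(-65,-28,72),(-65,28,72),(-75,28,72)],(255,0,255))
L(ps,[(-16,-18,181),(16,-18,181),(16,18,181),(-16,18,181)],(0,255,0)); L(ps,[(-62,-45,74),(-26,-45,74),(-26,45,74),(-62,45,74)],(255,255,0))
L(ps,[(-27,-89,125),(27,-89,125),(27,-67,125),(-27,-67,125)],(0,0,255))
cv2.imwrite('pics/ov1.png',a)
E
python3 ov.py
```

```text
tray [ 0.5601  0.1079 -0.1945] -11.141809348303044 [[-1.1, -0.9], [1.0, -0.5], [0.3, 0.9], [-0.3, 1.1]]
stand [ 0.6648  0.0761 -0.1452] -8.316534706554034 [[-0.0, -0.7], [0.0, 0.5]]
```

View pics/ov1.png

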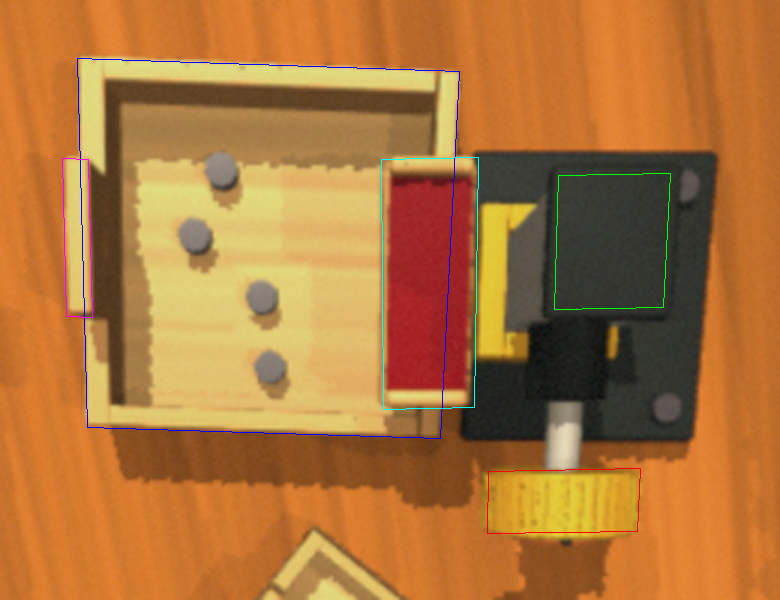

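```bash
python3 -c "
from h import *
print(rel([.6536,-.0015,.2],down(81.2)),rel([.6536,-.0015,.101],down(81.2)),tool()[0])"
```

```text
[ 3.53840e+01  7.96720e+01  1.79517e+02  0.00000e+00  0.00000e+00
 -9.00000e-03] [ 3.54090e+01  7.96530e+01  2.78517e+02  0.00000e+00  0.00000e+00
 -9.00000e-03] [ 0.56922075 -0.02345383  0.37951111]
```

To row units: 278.5 mm / 600 = 0.4642, 270 mm / 600 = 0.45, -0.009 rad / 1.5708 = -0.0057.

Request:
apply_moves:
  rows: "0.025 0.0583 0.075 0 0 0; 0.05 0.1083 0.15 0 0 -0.0057; 0.0583 0.1333 0.225 0 0 -0.0057; 0.0583 0.1333 0.3 0 0 -0.0057; 0.0583 0.1333 0.3333 0 0 -0.0057; 0.0583 0.1333 0.375 0 0 -0.0057; 0.0583 0.1333 0.4167 0 0 -0.0057; 0.0583 0.1333 0.45 0 0 -0.0057; 0.0583 0.1333 0.4642 0 0 -0.0057; 0.0583 0.1333 0.4642 0 0 -0.0057"

```text
time: 4.4
tool_pos: [0.6542, -0.0007, 0.101]
eef_rot: [-180.0, 0.0, 81.3]
ft_force: [0.2, -0.0, 0.2]
width: 0.994
grip_force: 0.0
```

Request:
apply_moves:
  rows: "0 0 0 0 0 0; 0 0 0 0 0 0; 0 0 0 0 0 0; 0 0 0 0 0 0; 0 0 0 0 0 0; 0 0 0 0 0 0"
  claw: 40
  squeeze: 80

```text
time: 5.15
tool_pos: [0.6535, -0.0005, 0.1023]
eef_rot: [-179.9, 0.0, 81.3]
ft_force: [-8.8, -0.3, 9.5]
width: 0.611
grip_force: 84.4
```

```bash
python3 - <<'E'
from h import *
p,R,s=tool(); print(s['time'],p,s['width'],s['grip_force'],s['ft_force'],s['moment'],s['joint_positions'])
c=cap('wrist','w2.png')
E
```

```text
5.15 [ 6.53516591e-01 -4.88072915e-04  1.02253357e-01] 0.6112605591685487 84.4220244884491 [-8.84715742 -0.29937969  9.47736713] [ 0.19932017  1.86744631 -0.16433716] [-1.14668866e+01  1.61658454e+01  3.55153547e+00  7.74391840e+01
 -2.98869425e-02  8.72443590e+01]
```

View pics/w2.png

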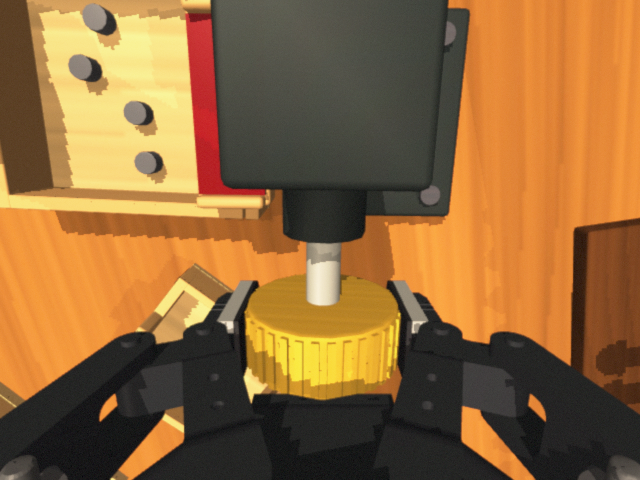

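The pads close squarely on the knob: the disc spans (245-400, 275-395) with a pad on each side. Now I'll wind it.

To row units: 9 mm / 600 = 0.015, 6.8 mm / 600 = 0.0113, -0.4 rad / 1.5708 = -0.2546.

Request:
apply_moves:
  rows: "0 0.0038 -0.0002 -0.0637 0 0; 0 0.0077 -0.0008 -0.1273 0 0; 0 0.0113 -0.0017 -0.191 0 0; 0 0.015 -0.003 -0.2546 0 0; 0 0.015 -0.003 -0.2546 0 0"

```text
time: 5.82
tool_pos: [0.6624, -0.0018, 0.1041]
eef_rot: [156.9, 0.1, 81.3]
ft_force: [-8.9, -0.3, 6.7]
width: 0.609
grip_force: 85.9
```

To row units: 11 mm / 600 = 0.0183, 9 mm / 600 = 0.015, -0.5 rad / 1.5708 = -0.3183.

Request:
apply_moves:
  rows: "0 0.0038 -0.0002 -0.0637 0 0; 0 0.0077 -0.0008 -0.1273 0 0; 0 0.0113 -0.0017 -0.191 0 0; 0 0.015 -0.003 -0.2546 0 0; 0 0.0183 -0.0047 -0.3183 0 0; 0 0.0183 -0.0047 -0.3183 0 0"

```text
time: 6.58
tool_pos: [0.6716, -0.0031, 0.1107]
eef_rot: [128.4, 0.1, 81.3]
ft_force: [-44.9, 4.2, 21.8]
width: 0.606
grip_force: 93.9
```

```bash
python3 - <<'E'
from h import *
import pickle
p,R,s=tool(); print(s['time'],p,s['width'],s['grip_force'],s['ft_force'],s['moment'],s['joint_positions'])
for n in('scene','side','wrist'): pickle.dump(cap(n,n+'3.png'),open(n+'3.pkl','wb'))
a=cv2.imread('pics/scene3.png')[200:360,200:380];b=cv2.imread('pics/side3.png')[180:340,200:360]
cv2.imwrite('pics/m3.png',np.hstack([cv2.resize(a,(400,356),interpolation=2),cv2.resize(b,(356,356),interpolation=2)]))
E
```

```text
6.575 [ 0.67158678 -0.00310825  0.11066244] 0.6061202074721891 93.9486300945282 [-44.86033298   4.1985212   21.76781191] [-0.52686232  2.68179471 -0.15636299] [-12.87315465 -39.82186302 -62.47526417  15.78365237   3.2121657
  87.33550436]
```

View pics/m3.png

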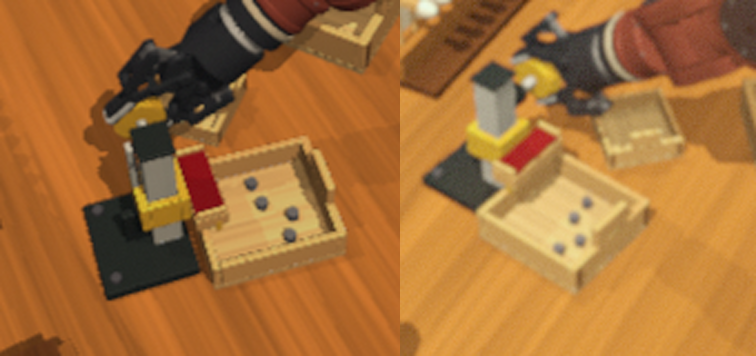

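To row units: -11 mm / 600 = -0.0183, -9 mm / 600 = -0.015, 0.5 rad / 1.5708 = 0.3183.

Request:
apply_moves:
  rows: "0 0 0 0 0 0; 0 0 0 0 0 0; 0 0 0 0 0 0; 0 0 0 0 0 0; 0 -0.0038 -0.0002 0.0637 0 0; 0 -0.0077 -0.0008 0.1273 0 0; 0 -0.0113 -0.0017 0.191 0 0; 0 -0.015 -0.003 0.2546 0 0; 0 -0.0183 -0.0047 0.3183 0 0; 0 -0.0183 -0.0047 0.3183 0 0"
  claw: 85

```text
time: 7.98
tool_pos: [0.6645, -0.0024, 0.1029]
eef_rot: [157.1, 0.0, 81.3]
ft_force: [0.3, -0.1, 0.3]
width: 0.994
grip_force: 0.0
```

```bash
python3 - <<'E'
from h import *
p,R,s=tool(); print(s['time'],p,s['width'],s['ft_force'],s['joint_positions'],rel([.6535,-.0005,.102],down(81.3)))
E
```

```text
7.975 [ 0.66445452 -0.00242447  0.10290324] 0.9941946181414919 [ 0.27448895 -0.07178694  0.31929295] [-12.05747801 -10.47841345 -27.51643354  50.0558469    1.29012568
  86.93031247] [  0.24  -10.592  -3.502   0.4     0.     -0.   ]
```

To row units: -96 mm / 600 = -0.16, -10.6 mm / 600 = -0.0177, 0.4 rad / 1.5708 = 0.2546.

Request:
apply_moves:
  rows: "0 -0.0038 -0.0005 0.0637 0 0; 0 -0.0083 -0.0017 0.1273 0 0; 0 -0.0125 -0.0033 0.191 0 0; 0 -0.0177 -0.0058 0.2546 0 0; 0 -0.005 -0.0367 0.2546 0 0; 0 0.015 -0.0833 0.2546 0 0; 0 0.0467 -0.16 0.2546 0 0; 0 0.0467 -0.16 0.2546 0 0"

```text
time: 8.98
tool_pos: [0.6539, -0.0003, 0.2092]
eef_rot: [179.3, 0.0, 81.3]
ft_force: [1.2, -0.5, -0.7]
width: 0.998
grip_force: 0.0
```

```bash
cat > ov2.py <<'E'
from fit import *
import sys
ps=[.6655,.0755,-.153]
cs={n:cap(n) for n in('scene','side')}
for n,c in cs.items(): pickle.dump(c,open(n+'4.pkl','wb'))
out=[]
for n,(u,v) in (('scene',(230,235)),('side',(205,195))):
    c=cs[n]; a=cv2.cvtColor(c['frame'],cv2.COLOR_RGB2BGR)[v:v+90,u:u+80]; a=cv2.resize(a,None,fx=5,fy=5,interpolation=2)
    for h,col in ((0,(0,0,255)),(16,(0,255,0))):
        cv2.polylines(a,[np.int32((proj(c,T(ps,[(-62,-45,74+h),(-26,-45,74+h),(-26,45,74+h),(-62,45,74+h)]))-[u,v])*5+2)],True,col,1)
    out.append(a)
cv2.imwrite('pics/ov2.png',np.hstack(out))
E
python3 ov2.py; python3 -c "
from h import *
print(tool()[0],tool()[2]['time'])"
```

```text
[ 6.52050699e-01 -8.80589773e-06  2.04177194e-01] 9.075
```

View pics/ov2.png

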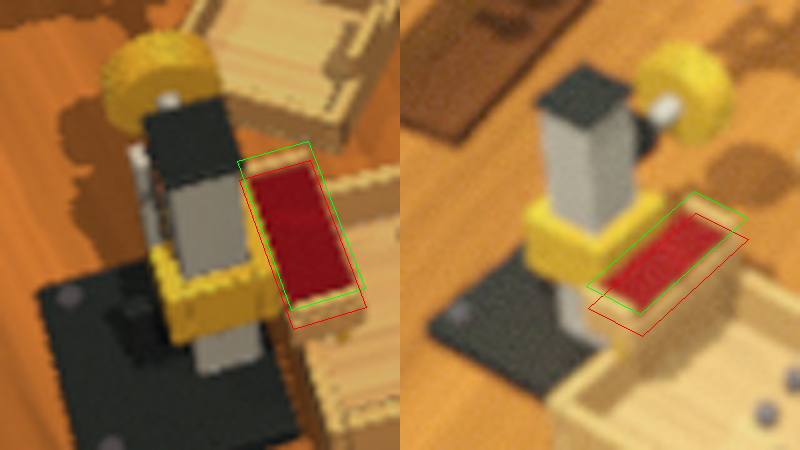

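The rest top matches the 16 mm (green) outline in both views: bar at scene crop (300,225), side crop (665,255). So the lip hangs at about 52 mm, clear of the 42 mm rim. Next is the tray grip.

```bash
python3 -c "
from h import *
for z in (.2,.12,.035): print(rel([.4914,.1214,z],down(78.8)))"
```

```text
[ 9.57410e+01 -1.77171e+02  3.18000e+00  6.00000e-03  0.00000e+00
  4.40000e-02]
[ 9.57570e+01 -1.77613e+02  8.31790e+01  6.00000e-03  0.00000e+00
  4.40000e-02]
[ 9.57740e+01 -1.78083e+02  1.68177e+02  6.00000e-03  0.00000e+00
  4.40000e-02]
```

To row units: -178 mm / 600 = -0.2967, -135 mm / 600 = -0.225, 0.044 rad / 1.5708 = 0.028.

Request:
apply_moves:
  rows: "0.04 -0.075 0.005 0 0 0; 0.08 -0.15 0.005 0 0 0.0127; 0.12 -0.225 0.005 0 0 0.028; 0.16 -0.2967 0.005 0 0 0.028; 0.16 -0.2967 0.05 0 0 0.028; 0.16 -0.2967 0.1 0 0 0.028; 0.16 -0.2967 0.1383 0 0 0.028; 0.16 -0.2967 0.1383 0 0 0.028"
  claw: 60

```text
time: 10.07
tool_pos: [0.4881, 0.1218, 0.1164]
eef_rot: [-179.8, 0.0, 78.8]
ft_force: [0.4, 0.1, -0.1]
width: 0.703
grip_force: 0.0
```

```bash
python3 - <<'E'
from fit import *
c=cap('wrist'); pickle.dump(c,open('w5.pkl','wb'))
a=cv2.cvtColor(c['frame'],cv2.COLOR_RGB2BGR)
pt=[.5601,.1079,-.1945]
for P,col in (([(-75,-28,72),(-65,-28,72),(-65,28,72),(-75,28,72)],(255,0,255)),([(-75,-70,42),(75,-70,42),(75,70,42),(-75,70,42)],(255,0,0))):
    cv2.polylines(a,[np.int32(proj(c,T(pt,P)))],True,col,1)
cv2.imwrite('pics/w5.png',a)
p,R,s=tool(); print(p,s['eef_rot'],s['time'],s['joint_positions'])
E
```

```text
[0.48914097 0.12177296 0.11806577] [-1.79943530e+02  1.10480296e-02  7.87756520e+01] 10.125 [-9.18219415e-01 -1.03569816e+01 -2.21368606e+01  7.82776569e+01
 -7.66793710e-04  1.00306134e+02]
```

View pics/w5.png

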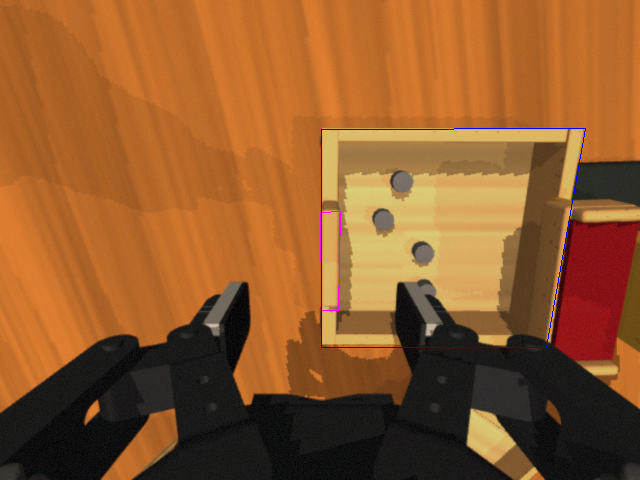

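The overlay matches the board at (331,260) and the rim, and the fingers straddle the board's plane. I'll descend and grip.

To row units: 83 mm / 600 = 0.1383, 70 mm / 600 = 0.1167.

Request:
apply_moves:
  rows: "0 0.0033 0.0417 0 0 0; 0 0.0033 0.0833 0 0 0; 0 0.0033 0.1167 0 0 0; 0 0.0033 0.1383 0 0 0; 0 0.0033 0.1383 0 0 0"

```text
time: 10.75
tool_pos: [0.492, 0.1213, 0.0359]
eef_rot: [-180.0, 0.0, 78.8]
ft_force: [-0.2, -0.7, 0.5]
width: 0.702
grip_force: 0.0
```

Request:
apply_moves:
  rows: "0 0 0 0 0 0; 0 0 0 0 0 0; 0 0 0 0 0 0; 0 0 0 0 0 0; 0 0 0 0 0 0; 0 0 0 0 0 0; 0 0 0 0 0 0"
  claw: 4
  squeeze: 100

```text
time: 11.62
tool_pos: [0.4929, 0.1213, 0.0368]
eef_rot: [179.9, -0.0, 78.8]
ft_force: [-0.4, 0.2, 5.9]
width: 0.103
grip_force: 98.2
```

Request:
apply_moves:
  rows: "0 -0.01 -0.0017 0 0 0; 0 -0.0233 -0.0017 0 0 0; 0 -0.04 -0.0017 0 0 0; 0 -0.0567 -0.0017 0 0 0; 0 -0.0733 -0.0017 0 0 0; 0 -0.09 -0.0017 0 0 0; 0 -0.1067 -0.0017 0 0 0; 0 -0.12 -0.0017 0 0 0; 0 -0.13 -0.0017 0 0 0; 0 -0.13 -0.0017 0 0 0"

```text
time: 12.88
tool_pos: [0.4154, 0.1366, 0.0369]
eef_rot: [-180.0, 0.0, 78.8]
ft_force: [-0.2, 0.2, -2.4]
width: 0.103
grip_force: 97.4
```

To row units: -130 mm / 600 = -0.2167, -120 mm / 600 = -0.2.

Request:
apply_moves:
  rows: "0 0 -0.0133 0 0 0; 0 0 -0.0417 0 0 0; 0 0 -0.075 0 0 0; 0 0 -0.1083 0 0 0; 0 0 -0.1417 0 0 0; 0 0 -0.175 0 0 0; 0 0 -0.2 0 0 0; 0 0 -0.2167 0 0 0; 0 0 -0.2167 0 0 0"

```text
time: 14.0
tool_pos: [0.4161, 0.1365, 0.1675]
eef_rot: [179.9, -0.0, 78.8]
ft_force: [0.5, -0.1, -3.3]
width: 0.103
grip_force: 97.6
```

```bash
python3 - <<'E'
from h import *
c=cap('wrist','w6.png'); cap('scene','scene6.png')
p,R,s=tool(); print(p,s['eef_rot'],s['time'],s['joint_positions'],s['ft_force'],s['moment'],s['grip_force'])
E
```

```text
[0.41543546 0.13648194 0.1663705 ] [-1.79950144e+02  1.55379166e-02  7.87700822e+01] 14.1 [ 9.50003913e-01 -2.34816903e+01 -2.79072019e+01  8.56265007e+01
 -4.66934021e-03  1.02179931e+02] [ 0.37574286  0.01085456 -3.27443911] [ 0.0640553   0.200069   -0.02885162] 97.61283874511719
```

View pics/w6.png

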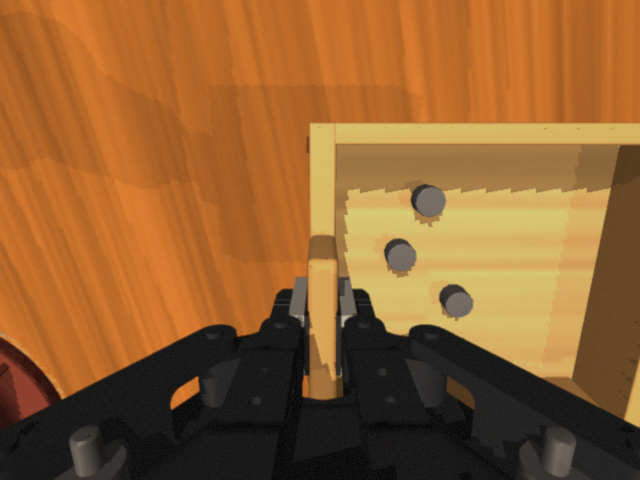

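The tray is held level and clear, with three leads at (428,200), (400,255) and (456,300) and the fourth hidden by the gripper. Next I'll tip it towards far-right.

To row units: -25 mm / 600 = -0.0417, -20 mm / 600 = -0.0333, 0.43 rad / 1.5708 = 0.2737.

Request:
apply_moves:
  rows: "0 0 -0.0083 0.0191 0.0191 0; 0 0 -0.0167 0.0446 0.0446 0; 0 0 -0.025 0.0732 0.0732 0; 0 0 -0.0333 0.1019 0.1019 0; 0 0 -0.0417 0.1305 0.1305 0; 0 0 -0.0417 0.1592 0.1592 0; 0 0 -0.0417 0.191 0.191 0; 0 0 -0.0417 0.2228 0.2228 0; 0 0 -0.0417 0.2546 0.2546 0; 0 0 -0.0417 0.2737 0.2737 0"

```text
time: 15.35
tool_pos: [0.4162, 0.1359, 0.1916]
eef_rot: [-153.6, -23.9, 73.0]
ft_force: [0.4, 0.8, -2.4]
width: 0.105
grip_force: 97.9
```

Request:
apply_moves:
  rows: "0 0 0 0 0 0; 0 0 0 0 0 0; 0 0 0 0 0 0; 0 0 0 0 0 0; 0 0 0 0 0 0; 0 0 0 0 0 0; 0 0 0 0 0 0; 0 0 0 0 0 0"

```text
time: 16.35
tool_pos: [0.4157, 0.1365, 0.1919]
eef_rot: [-153.8, -23.8, 73.1]
ft_force: [0.0, -0.1, -3.2]
width: 0.102
grip_force: 98.0
```

```bash
python3 - <<'E'
from h import *
p,R,s=tool(); print(p,s['eef_rot'],s['time'],s['joint_positions'],s['ft_force'],s['grip_force'],np.degrees(np.arccos(-R.as_matrix()[2,2])))
w=cap('wrist')['frame'];a=cap('scene')['frame'][180:360,240:440];b=cap('side')['frame'][180:360,260:460]
m=np.vstack([np.hstack([cv2.resize(w,(400,300),interpolation=3),cv2.resize(w[200:480,320:640],(343,300))]),np.hstack([cv2.resize(a,(371,300),interpolation=2),cv2.resize(b,(372,300),interpolation=2)])])
cv2.imwrite('pics/m7.png',m[:,:,::-1])
E
```

```text
[0.41573645 0.13646276 0.19190748] [-153.7948598   -23.82317017   73.14363716] 16.35 [-15.50637573   2.06410969  -9.90392153 105.84188469  21.88243602
  80.24824991] [ 0.04677141 -0.0773004  -3.18170123] 97.9719865322113 34.83780212639683
```

View pics/m7.png

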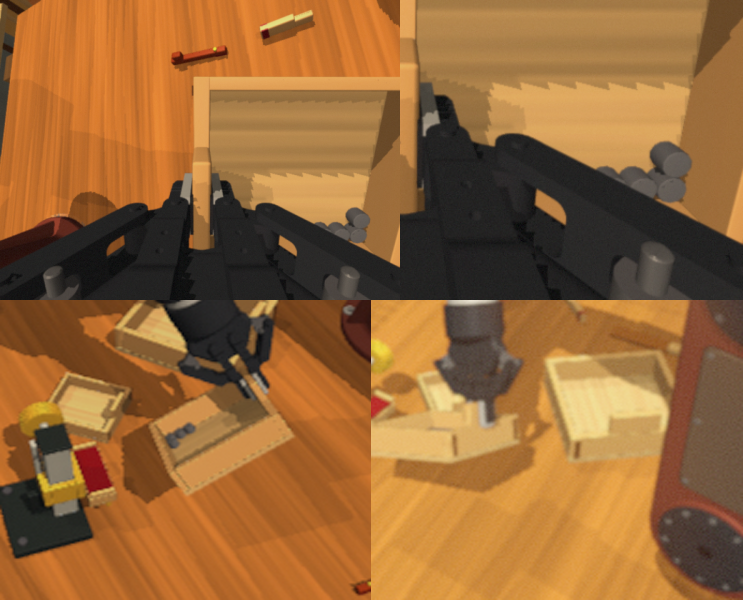

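All four leads are heaped at the far-right corner, at about (516,368), (544,370), (574,374) and (570,349) in the wrist picture. I'll check that against the limits in the tray frame.

```bash
python3 - <<'E'
from h import *
p,R,s=tool(); M=R.as_matrix()
A=np.c_[M[:,1],M[:,0],-M[:,2]]           # tray axes in world
o=p-A@np.array([-.070,0,.0365])          # tray origin
w=cap('wrist'); sc=cap('scene')
C=lambda P:o+A@(np.array(P)/1000)
for P in [(75,-70,0),(75,70,0)]: print('corner z',C(P)[2])
def hit(c,u,v,h):
    d=A.T@(c['R'].T@np.array([(u-c['cx'])/c['f'],(v-c['cy'])/c['f'],1])); q=A.T@(-c['R'].T@c['t']-o); return np.round((q+d*(h-q[2])/d[2])*1000)
for uv in [(516,368),(544,370),(574,374),(570,349)]: print('wrist',hit(w,*uv,.013))
for uv in [(333,256),(338,252),(342,249)]: print('scene',hit(sc,*uv,.013))
print('scene inner corner px',proj(sc,[C((67,-62,42)),C((67,-62,6))]).round(), 'wrist',proj(w,[C((67,-62,42)),C((67,62,42))]).round())
E
```

```text
corner z 0.07511665633092857
corner z 0.13166360061949858
wrist [ 30. -50.  13.]
wrist [ 45. -52.  13.]
wrist [ 61. -54.  13.]
wrist [ 56. -39.  13.]
scene [ 51. -73.  13.]
scene [ 35. -76.  13.]
scene [ 23. -79.  13.]
scene inner corner px [[322. 253.]
 [330. 264.]] wrist [[627. 430.]
 [701. 146.]]
```

```bash
python3 -c "
from h import *
print(workorder.sign_off())"
```

```text
the job is handed in; nothing more can be done
None
```

The job is handed in at about 16.5 s; the sign-off returned no verdict. I wound the rest up about 16 mm. The tray is held still at a 35° tilt, at least 75 mm off the bench, and by the wrist camera all four leads lie in the far corner on the tin's side. The scene view read them about 20 mm off, and I did not resolve that. Nothing else on the bench was touched as far as I could see.

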